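Nest the work carrier and engage the lapping drive

TASK

Get the lapping machine ready to run: push the round work carrier across the iron plate until it rests against both rollers of the yoke, then push the drive lever on the selector box past its first click stop and on to its second stop, at the very end of its travel, where it stays. Do it all by pushing with the fingers: the carrier slides flat on the plate and is never lifted or tipped. Leave everything else where it stands.

Things in the scene. Friction and masses are not known exactly. Their poses are not given: they have to be found in the camera images.
- lapper: Lapping machine, fixed: white housing 310 x 310 mm, deck 80 mm above the bench; centred on it a dark round iron plate, 260 mm in diameter, top 95 mm above the bench. Origin: bench height, on the plate's axis. z up; its front (-x) faces the robot, turned by up to 15 degrees. It may stand left or right of the selector box.
- carrier: Work carrier, loose, about 0.6 kg, on the plate: steel drum 76 mm in diameter, 34 mm tall, with a black collar 52 mm wide up to 45 mm and a white knob 22 mm wide up to 62 mm. Origin: centre of its underside (95 mm above the bench when flat on the plate); z up; its yaw does not matter. It slides with ordinary metal friction.
- nest (a point): Point on the plate's top where the carrier's underside centre lies when the carrier touches both rollers, 30 mm from the plate's axis. x points level from the plate's axis to the yoke's post: the way into the nest; z up. The side towards -x is open; the carrier starts there, 55 to 106 mm away in x, up to 30 mm aside.
- yoke_bar (a point): Centre of the fixed yoke's crossbar, 48 mm above the plate; axes as at the nest, which is 35 mm away in -x. Bar: 90 mm (y) x 18 x 10 mm, with pin heads 5 mm above it. Under it at y = +36 and -36 mm two upright white rollers, 24 mm in diameter, 3 to 43 mm above the plate. A 14 mm stem runs in +x to a post at 78 mm, 28 mm wide, top 60 mm above the plate.
- selector: Drive selector box: grey, fixed, 190 (x) x 180 (y) x 70 mm (height). Origin: centre of its underside, on the bench. z up; its front (-x) faces the robot, turned by up to 20 degrees. On top, the lever; two steel end-stop blocks beside its arm, 30 to 55 mm from the hinge axis, reach 19 mm above the top face.
- pivot (a point): Point on the lever's vertical hinge axis, at the selector box's top face (70 mm above the bench); axes as the box's. The box's centre is 20 mm from here towards -x. A hub, the lever's round tail and a spring plunger on the side away from the knob reach at most 30 mm above the top face.
- lever_knob (a point): Point on the axis of the lever's upright black knob, 35 mm above the box's top face, 85 mm from the hinge axis. The knob is a round post, 22 mm in diameter (narrower at its top), from 9 to 61 mm above the top face, at the end of a flat arm 14 mm wide whose top is 16 mm above the top face. Above that the space round the knob is free.
- lever (a joint): Lever angle, rad, anticlockwise from above. 0: off, arm 0.6 to the +y side of the box's -x direction; 0.6: straight to -x, first click stop; 1.2: 0.6 to the -y side, second stop, end of travel. Starts at 0 to 0.04. It takes about 6 N at the knob to leave off or the first stop. Let go between about 0.32 and 0.88 it springs to the first; past 0.92 it goes on to the second and stays.
- plug: Bystander, loose: stepped steel plug, 30 mm wide, 40 mm tall, standing on a far corner of the machine deck. Origin: centre of its underside. Leave it alone.
- jar: Bystander, loose: small brown glass jar, 30 mm wide, 45 mm tall, standing on the other far corner of the machine deck. Origin: centre of its underside. Leave it alone.
- weight: Bystander, loose: round iron weight 64 mm wide, 16 mm thick, with a 20 mm wide grip up to 33 mm, lying on the bench in front of the selector box (robot side), towards its +y side. Origin: centre of its underside. Leave it alone.
- spare_ring: Bystander, loose: steel ring, 56 mm wide with a 38 mm hole, 22 mm tall, lying on the bench in front of the selector box, towards its -y side. Origin: centre of its underside. Leave it alone.
There are look-alikes about, which are no part of the job. Leave any red look-alike of the carrier alone.

How it is judged (in metres and radians):
On the way, in this order (a step that is already met when the one before it is completed fails the run):
1. the carrier is pushed against both rollers (horizontal distance between carrier and nest below 0.005 m and z of carrier in the frame of lapper below 0.099 m and angle between carrier's own z axis and vertical below 0.06 rad), for 0.2 s.
2. the lever is pushed past the first click stop to the second stop (value of joint lever above 1.14 rad and horizontal distance between carrier and nest below 0.005 m), for 0.2 s.
At the end, for the whole second after the job is handed in: The carrier stands flat on the plate against both rollers (its centre within 5 mm of the nest), the lever rests at its second stop (above 1.14 rad), all is still, and no bystander is more than 20 mm from where it stood (all of step 2 and z of carrier in the frame of lapper below 0.099 m and angle between carrier's own z axis and vertical below 0.06 rad and linear speed of carrier below 0.01 m/s and velocity of joint lever between -0.05 and 0.05 rad/s and distance of each of plug, jar, weight, spare_ring from where it was at the start of the episode below 0.02 m); the robot touches nothing.
It fails at once if the carrier is lifted more than 6 mm off the plate, falls off it, or is tipped (z of carrier in the frame of lapper above 0.101 m or z of carrier in the frame of lapper below 0.088 m or angle between carrier's own z axis and vertical above 0.2 rad).
It fails at once if the lever is moved out of off before the carrier is in its nest, or the carrier comes out of it afterwards (value of joint lever above 0.3 rad and horizontal distance between carrier and nest above 0.008 m).
It fails at once if a bystander is pushed aside or carried off (distance of any of plug, jar, weight, spare_ring from where it was at the start of the episode above 0.02 m).
It also fails if it takes over 64 s, if anything falls off the work surface, if the arm or the gripper's body presses on something with over 40 N, if the wrist force passes 120 N, or if a joint passes its speed limit or range.

ROBOT

A 7-joint arm with a two-finger parallel gripper is mounted at the origin on the work surface. World frame = base frame: x ahead of the robot, y to its left, z up, the work surface at z = 0. Lengths are in m, angles in degrees, forces in N, time in s.
With the tool pointing down it reaches from about 0.425 to 0.875 m from the base axis. Payload 4.7 kg.
Tool frame: the origin (TCP) lies midway between the tips of the shut fingers; the grasp point (between the pads) lies 19 mm behind it; y points along the fingers, x is the direction in which the jaws open and shut, and the axes are right-handed (so a half turn about y gives the same grasp; the last joint's range is limited). The gripper opens to 87 mm and grips with 3 to 60 N. Pads are 19 mm wide; open, the fingers measure 117 mm over their backs; the gripper's body (75 mm by 190 mm) begins 51 mm behind the grasp point.
Start: joints at [-67.603, 18.392, -4.016, 83.108, 1.295, 78.541, -3.26], TCP at [0.239, 0.604, 0.223] pointing down, gripper open.
Joint ranges: [-163.93, 163.93], [-17.29, 119.83], [-79.2, 71.16], [3.27, 140.29], [-89.18, 269.18], [5.43, 117.66], [-154.24, 154.24]. Speed limits (degrees/s): [147.25, 147.25, 180, 180, 180, 180, 180].

INTERFACE

Orientations are given as [roll, pitch, yaw] about the fixed x, y, z axes, in that order (R = Rz(yaw) Ry(pitch) Rx(roll)).
In Python, from cell import env, vision gives the robot as it stands.
- The arm moves only by the tool play_rows, never from a script. Its argument "moves" is a list that holds one entry, the list of rows, each a list of 7 numbers: the turn, a rotation vector about the tool's x, y, z in rad, then the shift along the tool's x, y, z in m, then the opening, from 0 (shut) to 1 (fully open). In form: [[[wx, wy, wz, tx, ty, tz, grip], ...]]. A call has 1 to 10 rows; each row shifts and turns the pose as measured when the row begins, along the tool's axes as they then stand; what a row does not reach is not made up. A row lasts 1/10 s, in which the tool goes at most 50 mm and 8.59 degrees, less where a joint would pass 70% of its speed; a pose out of reach is approached as far as the arm can. A call is refused whole if a number of a shift passes 0.05 or a number of a turn 0.15, either way. A call with a gripper value outside its range is refused whole. The fingers move at their own pace and stop on an object; "newtons" is the grip in N (left out, the last holds). Time passes only in rows, so rows that do not move let the fingers close. It gives the time, the measured TCP pose, the force and the opening at its end, in the units of the state.
- env.get_obs(): the state, without advancing time (a new reading comes with each control period).
- vision.read_camera(name): name is "scene" or "side" or "wrist"; returns (picture, depth): 420x560x3 uint8, red, green, blue; 420x560 float32, m along the optical axis (not along the pixel's ray), 0 where there is no reading.
- vision.camera_params(name): a dict with "camera_matrix" (3x3 intrinsics, pixels), "rvec" (rotation vector, rad) and "tvec" (3), from world to camera coordinates, as OpenCV has them. Camera axes: x right, y down, z forward; pixel columns grow to the right and rows downward; lengths in m; the calibration is good to about 2 mm. A picture is of the moment at which its call begins: read the wrist's pose just before it. camera_params takes no time and is no camera call; for the wrist camera it gives the pose at the moment of the call.
- env.sign_off(): hands the job in, once; it reports no verdict.
Trained networks look in the newest picture that a camera, given by its name, has taken for a name from the list of things; names that differ only in an ending like _2 or _b are one class to them, and where a whole thing is asked for, a point or a joint stands for the part that bears it (a point fixed in the world has none). Each returns a list of dicts, best first, with "score" (0 to 1); they miss things now and then, are a little off and sometimes report something else, mostly with a low value. They report only what shows in the picture. A call takes as long as a camera call. They do not tell look-alikes from the thing itself.
- vision.look_for(camera, thing): "location" ([column, row] in pixels, amid what is visible of it).
- vision.trace(camera, thing): "region" (420x560 bool, what is visible of it) and "location" ([column, row] in pixels, amid what is visible of it).
The state is a dict: "time_s": time; "qpos": joint angles; "joint_velocities": joint speeds; "effort": joint torques, N m; "tool_pos": TCP position; "tool_rot": TCP orientation; "force": force on the tool from outside, world axes, zero at the start; "wrist_torque": the same for the moment, N m; "grip_width": finger opening in m.
Only numpy, scipy, OpenCV 4.12 (cv2) and the standard library are available. Lean on these libraries where they do the work, as an engineer would, in place of code of your own. Each camera call takes 0.05 s, during which the arm holds its last target. There are 200 camera calls.

## Working session

There is one attempt and no reset: what is moved stays moved. The work goes in short steps, Python scripts to look and compute and a tool call to move; the robot and the scene stay as the last step left them, time stands still between calls to the robot, and variables do not carry over. Pictures are saved under pics/ and viewed, about 8 in all and at most 12, crops included, and the job is handed in when it is done.

Besides the shell and the picture viewer there is one more tool, called after "Request:" by a JSON object that holds its "method" and its "body". play_rows: Moves the arm, as the interface text tells. Its arguments: {"type":"object","properties":{"moves":{"type":"array","items":{"type":"array","items":{"type":"array","items":{"type":"number"}}}},"newtons":{"type":"number"}},"required":["moves"]}

```bash
mkdir -p pics
cat > h.py <<'E'
import numpy as np,cv2
from cell import env,vision
from scipy.spatial.transform import Rotation as R
def cam(n):
    p=vision.camera_params(n);return np.array(p["camera_matrix"]),R.from_rotvec(np.ravel(p["rvec"])).as_matrix(),np.ravel(p["tvec"])
def cloud(d,c):
    K,Rm,t=c;v,u=np.mgrid[:d.shape[0],:d.shape[1]]
    P=np.stack([(u-K[0,2])/K[0,0]*d,(v-K[1,2])/K[1,1]*d,d],-1)
    return (P-t)@Rm
def proj(p,c):
    K,Rm,t=c;q=K@(Rm@np.asarray(p)+t);return q[:2]/q[2]
E
python3 - <<'E'
from h import *
o=env.get_obs();print(o["tool_pos"],o["tool_rot"],o["grip_width"])
for n in("scene","side"):
    c=cam(n);im,d=vision.read_camera(n);cv2.imwrite(f"pics/{n}0.png",im[:,:,::-1]);np.save(n+"0.npy",d)
    P=cloud(d,c);print(n,"cam at",-c[1].T@c[2])
    for th in("lapper","carrier","yoke_bar","selector","lever_knob","plug","jar","weight","spare_ring"):
        for r in vision.trace(n,th)[:3]:
            m=r["region"]&(d>0)
            print(n,th,round(r["score"],2),np.round(r["location"]),np.round(np.median(P[m],0),3),np.round(np.percentile(P[m],98,axis=0),3),m.sum())
E
```

```text
[0.23901833 0.6038883  0.22144792] [-90.00631074   0.10783416  68.41263309] 0.08750050292949775
scene cam at [ 0.89845216 -0.68591953  1.20398535]
scene lapper 0.94 [258. 273.] [ 0.56  -0.273  0.089] [ 0.714 -0.081  0.099] 13221
scene carrier 0.77 [177. 213.] [ 0.28  -0.229  0.035] [ 0.306 -0.187  0.063] 672
scene carrier 0.73 [264. 169.] [0.382 0.025 0.035] [0.41  0.065 0.062] 567
scene carrier 0.71 [242. 243.] [ 0.506 -0.236  0.131] [ 0.535 -0.194  0.157] 825
scene yoke_bar 0.95 [292. 259.] [ 0.629 -0.201  0.147] [ 0.695 -0.175  0.157] 692
scene yoke_bar 0.23 [242. 240.] [ 0.506 -0.236  0.131] [ 0.535 -0.194  0.157] 831
scene selector 0.71 [355. 156.] [0.585 0.192 0.07 ] [0.676 0.305 0.101] 4083
scene lever_knob 0.7 [293. 255.] [ 0.628 -0.202  0.147] [ 0.695 -0.174  0.157] 714
scene lever_knob 0.57 [363. 140.] [0.586 0.234 0.084] [0.628 0.279 0.131] 603
scene lever_knob 0.41 [305. 163.] [0.448 0.135 0.018] [0.474 0.163 0.025] 219
scene weight 0.63 [317. 132.] [0.424 0.244 0.015] [0.45  0.283 0.033] 325
scene spare_ring 0.55 [362. 142.] [0.587 0.229 0.084] [0.629 0.257 0.13 ] 575
sc
[... 505 characters left out ...]
   0.157] 863
side yoke_bar 0.67 [343. 232.] [ 0.618 -0.202  0.141] [ 0.69  -0.174  0.155] 809
side selector 0.78 [300. 178.] [0.569 0.166 0.069] [0.671 0.303 0.103] 2593
side selector 0.4 [298. 162.] [0.57  0.234 0.085] [0.625 0.261 0.129] 312
side lever_knob 0.87 [299. 164.] [0.572 0.231 0.085] [0.625 0.257 0.13 ] 325
side plug 0.72 [337. 209.] [ 0.635 -0.09   0.102] [ 0.647 -0.079  0.121] 119
side jar 0.77 [387. 272.] [ 0.691 -0.331  0.113] [ 0.706 -0.31   0.126] 282
side jar 0.71 [338. 212.] [ 0.636 -0.089  0.101] [ 0.652 -0.073  0.121] 138
side weight 0.59 [252. 184.] [0.417 0.239 0.016] [0.447 0.277 0.034] 198
side spare_ring 0.68 [297. 164.] [0.566 0.238 0.084] [0.625 0.524 0.13 ] 354
```

Run:
```python
from h import *
c=cam("scene");d=np.load("scene0.npy");P=cloud(d,c);im=cv2.imread("pics/scene0.png")
hsv=cv2.cvtColor(im,cv2.COLOR_BGR2HSV)
x,y,z=P[...,0],P[...,1],P[...,2]
def circ(m,name):
    q=P[m][:,:2].astype(np.float32);(cx,cy),r=cv2.minEnclosingCircle(q);print(name,m.sum(),q.mean(0).round(4),"encl",round(cx,4),round(cy,4),round(r,4))
A=(x>.4)&(x<.8)&(y<-.05)&(y>-.45)
near=A&(np.hypot(x-.505,y+.233)<.06)
circ(near&(z>.153)&(z<.162),"carrier knob top");circ(near&(z>.136)&(z<.143),"collar top");circ(near&(z>.126)&(z<.131),"drum top")
pl=A&(abs(z-.095)<.003)&(hsv[...,2]<120);circ(pl,"plate")
deck=A&(abs(z-.08)<.004);print("deck rect",cv2.minAreaRect(P[deck][:,:2].astype(np.float32)))
bar=A&(z>.139)&(z<.15)&(np.hypot(x-.505,y+.233)>.06);print("bar/stem",bar.sum(),cv2.minAreaRect(P[bar][:,:2].astype(np.float32)))
circ(A&(z>.15)&(z<.162)&~near,"post+pins")
S=(x>.42)&(x<.75)&(y>.02)&(y<.4)
t=S&(abs(z-.07)<.003);print("sel top",cv2.minAreaRect(P[t][:,:2].astype(np.float32)))
circ(S&(z>.125)&(z<.135),"lever knob");circ(S&(z>.094)&(z<.103),"hub");circ(S&(z>.083)&(z<.088),"arm")
for (cx,cy) in((.424,.244),(.448,.137)): circ((np.hypot(x-cx,y-cy)<.05)&(z>.008),"byst")
cv2.imwrite("pics/s0c.png",cv2.resize(im[90:370,140:460],None,fx=2.4,fy=2.1))
```

```text
carrier knob top 54 [ 0.4982 -0.2266] encl 0.4982 -0.2261 0.0114
collar top 223 [ 0.5002 -0.2287] encl 0.4991 -0.2262 0.0271
drum top 240 [ 0.5025 -0.2312] encl 0.4997 -0.2256 0.0394
plate 5497 [ 0.5559 -0.2405] encl 0.5816 -0.2264 0.1632
deck rect ((0.5477724075317383, -0.2310149371623993), (0.30960023403167725, 0.30990734696388245), 13.519448280334473)
bar/stem 393 ((0.6483644247055054, -0.201100155711174), (0.09827787429094315, 0.09124472737312317), 15.393233299255371)
post+pins 174 [ 0.6594 -0.1971] encl 0.6433 -0.2002 0.0564
sel top ((0.5769546031951904, 0.2165449857711792), (0.18835608661174774, 0.1831820160150528), 9.308890342712402)
lever knob 35 [0.5203 0.2554] encl 0.5181 0.2564 0.0112
hub 71 [0.6266 0.2335] encl 0.5924 0.2381 0.0806
arm 230 [0.5855 0.2254] encl 0.5929 0.2374 0.0805
byst 281 [0.4211 0.2467] encl 0.4214 0.25 0.0365
byst 216 [0.4502 0.1375] encl 0.4585 0.1305 0.0438
```

View pics/s0c.png

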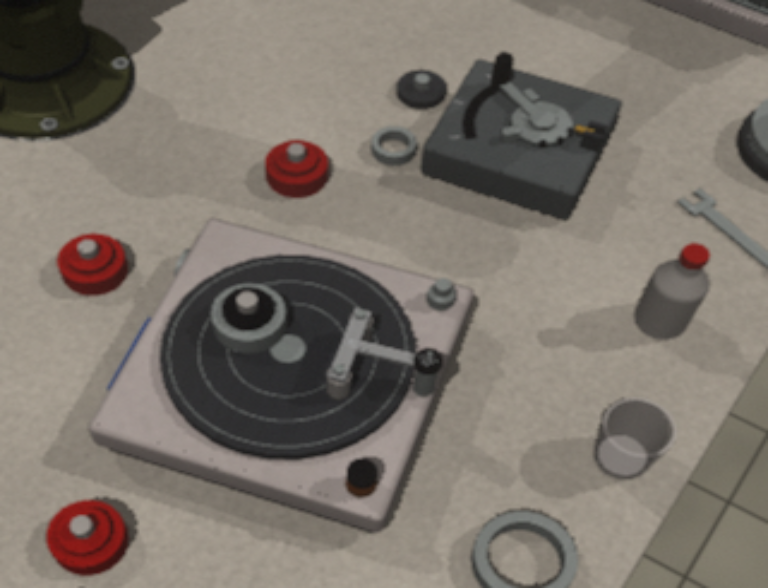

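The image shows the carrier at crop (250,315) and the yoke at (350,360), with the lever off at (500,70). From the depth data the nest is about (0.576, -0.2225), the yoke yaw about 16° and the carrier about (0.499, -0.226). I'll use the two fingers as a cradle at yaw 90, so tool x = +Y, y = -Z and z = -X.

Request:
{"method": "play_rows", "body": {"moves": [[[0,-0.126,0,0,0,0,0.6],[0,-0.126,0,0,0,0,0.6],[0,-0.126,0,0,0,0,0.6],[0,0,0,-0.04,0,-0.029,0.6],[0,0,0,-0.04,0,-0.029,0.6],[0,0,0,-0.04,0,-0.029,0.6],[0,0,0,-0.04,0,-0.029,0.6],[0,0,0,-0.04,0,-0.029,0.6],[0,0,0,-0.04,0,-0.029,0.6],[0,0,0,-0.04,0,-0.029,0.6]]]}}

```text
time_s: 2.0
tool_pos: [0.4452, 0.3308, 0.2208]
tool_rot: [-89.9, -0.3, 92.1]
force: [0.5, 1.0, -1.0]
grip_width: 0.0521
```

Request:
{"method": "play_rows", "body": {"moves": [[[0,0,0,-0.048,0,-0.01,0.6],[0,0,0,-0.048,0,-0.01,0.6],[0,0,0,-0.048,0,-0.005,0.6],[0,0,0,-0.049,0,0,0.6],[0,0,0,-0.049,0,0,0.6],[0,0,0,-0.049,0,0,0.6],[0,0,0,-0.049,0,0,0.6],[0,0,0,-0.049,0,0.005,0.6],[0,0,0,-0.049,0,0.01,0.6],[0,0,0,-0.049,0,0.01,0.6]]]}}

```text
time_s: 3.0
tool_pos: [0.4652, -0.1639, 0.2198]
tool_rot: [-90.5, -0.5, 91.9]
force: [1.0, -0.3, 0.5]
grip_width: 0.0518
```

Request:
{"method": "play_rows", "body": {"moves": [[[0,0,0,-0.031,0,0.018,0.6],[0,0,0,-0.031,0,0.017,0.6],[0,0,0,0,0,0,0.6],[0,0,0,0,0,0,0.6]]]}}

```text
time_s: 3.4
tool_pos: [0.4278, -0.2385, 0.2204]
tool_rot: [-90.7, -0.3, 91.0]
force: [0.9, 0.6, -0.8]
grip_width: 0.0522
```

```bash
cat > near.py <<'E'
from h import *
import sys
n=sys.argv[1]
o=env.get_obs();print(o["time_s"],o["tool_pos"].round(4) if hasattr(o["tool_pos"],"round") else o["tool_pos"],o["tool_rot"])
for cn in sys.argv[2:]:
    c=cam(cn);im,d=vision.read_camera(cn);cv2.imwrite(f"pics/{n}_{cn}.png",im[:,:,::-1]);P=cloud(d,c)
    x,y,z=P[...,0],P[...,1],P[...,2]
    for r in vision.trace(cn,"carrier")[:3]:
        m=r["region"]&(d>0)&(z>.09)
        for lo,hi in((.153,.16),(.136,.144),(.125,.132)):
            k=m&(z>lo)&(z<hi)
            if k.sum()>15:
                (cx,cy),rr=cv2.minEnclosingCircle(P[k][:,:2].astype(np.float32));print(cn,round(r["score"],2),lo,k.sum(),P[k].mean(0).round(4),"encl",round(cx,4),round(cy,4),round(rr,4))
    k=(d>0)&(x>.6)&(x<.75)&(y<-.1)&(y>-.3)&(z>.139)&(z<.15)
    if k.sum()>50: print(cn,"bar",k.sum(),cv2.minAreaRect(P[k][:,:2].astype(np.float32)))
E
python3 near.py a wrist scene side
```

```text
3.4 [ 0.4278 -0.2385  0.2204] [-90.67219418  -0.33989195  91.04399798]
wrist 0.97 0.136 1517 [ 0.4835 -0.2273  0.1392] encl 0.4944 -0.227 0.0255
wrist 0.97 0.125 2145 [ 0.4761 -0.2304  0.1282] encl 0.4913 -0.2289 0.0365
scene 0.68 0.153 60 [ 0.4987 -0.2267  0.1565] encl 0.4986 -0.2276 0.0117
scene 0.68 0.136 233 [ 0.5004 -0.2289  0.1398] encl 0.4981 -0.2256 0.0272
scene 0.68 0.125 306 [ 0.5034 -0.2313  0.1286] encl 0.4984 -0.2276 0.039
scene bar 366 ((0.639923632144928, -0.21930375695228577), (0.08292340487241745, 0.09966886788606644), 75.97264862060547)
side 0.67 0.153 49 [ 0.4956 -0.229   0.1563] encl 0.497 -0.2278 0.0116
side 0.67 0.136 195 [ 0.4953 -0.2341  0.1396] encl 0.4964 -0.229 0.0272
side 0.67 0.125 257 [ 0.4941 -0.242   0.1288] encl 0.4964 -0.2282 0.0381
side bar 315 ((0.6430267095565796, -0.22190788388252258), (0.07915174216032028, 0.09528537839651108), 82.83721160888672)
```

Request:
{"method": "play_rows", "body": {"moves": [[[0.008,0,0,0.007,0.035,0,0.6],[0,0,0,0,0.035,0,0.6],[0,0,0,0,0.028,0,0.6],[0,0,0,0,0,0,0.6]]]}}

```text
time_s: 4.1
tool_pos: [0.4324, -0.2264, 0.1206]
tool_rot: [-90.4, -0.3, 91.7]
force: [-0.5, 0.1, 1.0]
grip_width: 0.0522
```

Request:
{"method": "play_rows", "body": {"moves": [[[0.006,0,0,-0.004,0.013,0,0.6],[0,0,0,0,0,0,0.6]]]}}

```text
time_s: 4.3
tool_pos: [0.4337, -0.2294, 0.1086]
tool_rot: [-90.0, -0.2, 91.8]
force: [-0.0, -0.1, 1.1]
grip_width: 0.052
```

Request:
{"method": "play_rows", "body": {"moves": [[[0,0,0,0,0,-0.008,0.6],[0,0,0,0,0,-0.008,0.6],[0,0,0,0,0,-0.008,0.6],[0,0,0,0,0,-0.008,0.6],[0,0,0,0,0,-0.008,0.6],[0,0,0,0,0,-0.008,0.6],[0,0,0,0,0,-0.008,0.6]]]}}

```text
time_s: 5.0
tool_pos: [0.4949, -0.2273, 0.1128]
tool_rot: [-90.1, -0.3, 91.9]
force: [-3.1, -0.0, 1.7]
grip_width: 0.0521
```

```bash
python3 near.py b wrist scene side
```

```text
5.0 [ 0.4949 -0.2273  0.1128] [-90.11302047  -0.25000821  91.90728993]
wrist 0.75 0.136 3440 [ 0.5211 -0.2269  0.1394] encl 0.529 -0.2267 0.0255
wrist 0.75 0.125 2884 [ 0.5129 -0.2274  0.128 ] encl 0.5309 -0.2269 0.0378
scene 0.93 0.153 57 [ 0.5349 -0.2254  0.1557] encl 0.5347 -0.2249 0.0118
scene 0.93 0.136 224 [ 0.5379 -0.2279  0.1399] encl 0.5353 -0.2267 0.0268
scene 0.93 0.125 260 [ 0.546  -0.2284  0.1285] encl 0.5342 -0.2255 0.0393
scene bar 366 ((0.6431798338890076, -0.21945959329605103), (0.08486209064722061, 0.09899062663316727), 79.58936309814453)
side 0.8 0.136 25 [ 0.5526 -0.2338  0.1395] encl 0.5506 -0.2324 0.0151
side 0.8 0.125 171 [ 0.543  -0.2473  0.1286] encl 0.5329 -0.2316 0.0399
side bar 318 ((0.6453369855880737, -0.2216886281967163), (0.07841036468744278, 0.09419631212949753), 85.66912078857422)
```

View pics/b_wrist.png

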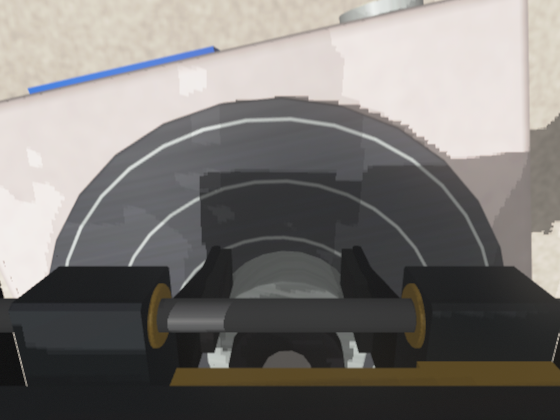

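Request:
{"method": "play_rows", "body": {"moves": [[[0,0,0,0.001,0.004,-0.008,0.6],[0,0,0,0.001,0.001,-0.008,0.6],[0,0,0,0.001,0.001,-0.008,0.6],[0,0,0,0.001,0.001,-0.006,0.6]]]}}

```text
time_s: 5.7
tool_pos: [0.5236, -0.2238, 0.1068]
tool_rot: [-90.0, -0.3, 91.7]
force: [-4.7, -0.5, 4.4]
grip_width: 0.0527
```

Request:
{"method": "play_rows", "body": {"moves": [[[0,0,0,0,0,-0.006,0.6],[0,0,0,0,0,-0.005,0.6],[0,0,0,0,0,-0.004,0.6]]]}}

```text
time_s: 6.0
tool_pos: [0.5395, -0.223, 0.1064]
tool_rot: [-89.9, -0.3, 91.8]
force: [-11.8, -0.3, 8.4]
grip_width: 0.0521
```

Request:
{"method": "play_rows", "body": {"moves": [[[0,0,0,0,0,-0.004,0.6],[0,0,0,0,0,-0.004,0.6]]]}}

```text
time_s: 6.2
tool_pos: [0.5397, -0.223, 0.1057]
tool_rot: [-88.9, -0.5, 91.7]
force: [-15.5, 2.1, 13.4]
grip_width: 0.0525
```

```bash
python3 near.py c scene side
```

```text
6.2 [ 0.5397 -0.223   0.1057] [-88.85564916  -0.54811307  91.69970923]
scene 0.96 0.153 61 [ 0.5772 -0.2217  0.1562] encl 0.5765 -0.2217 0.0109
scene 0.96 0.136 190 [ 0.5837 -0.2238  0.14  ] encl 0.5781 -0.2219 0.0267
scene 0.96 0.125 134 [ 0.5837 -0.232   0.1285] encl 0.5771 -0.2219 0.0382
scene bar 367 ((0.6398376822471619, -0.2204308956861496), (0.08341725170612335, 0.1000654324889183), 76.69136810302734)
side bar 307 ((0.6316918134689331, -0.2023640275001526), (0.10144340246915817, 0.07390759885311127), 39.13074493408203)
```

Request:
{"method": "play_rows", "body": {"moves": [[[0,0,0,0,0,0.005,0.6],[0,0,0,0,0,0.02,0.6],[0,0,0,0,0,0.03,0.6],[0,0,0,0,0,0.03,0.6],[0,0,0,0,-0.045,0.01,0.6],[0,0,0,0,-0.045,0,0.6],[0,0,0,0,-0.04,0,0.6],[0,0,0,0.049,0,0,0.1],[0,0,0,0.049,0,0,0.1],[0,0,0,0.049,0,0,0]]]}}

```text
time_s: 7.4
tool_pos: [0.4489, -0.0777, 0.2417]
tool_rot: [-90.4, -0.6, 91.1]
force: [1.6, 0.2, 0.6]
grip_width: 0.0359
```

```bash
python3 near.py d scene side
python3 - <<'E'
import cv2
a=cv2.imread("pics/d_scene.png")[200:330,180:360];b=cv2.imread("pics/d_side.png")[190:320,250:430]
cv2.imwrite("pics/d.png",cv2.resize(cv2.hconcat([a,b]),None,fx=2.2,fy=2.2))
E
```

```text
7.4 [ 0.4489 -0.0777  0.2417] [-90.3590958   -0.60819414  91.10566823]
scene 0.81 0.153 61 [ 0.5773 -0.2222  0.1565] encl 0.5763 -0.2214 0.0113
scene 0.81 0.136 249 [ 0.5776 -0.2241  0.1398] encl 0.5761 -0.222 0.0273
scene 0.81 0.125 230 [ 0.5717 -0.2321  0.1286] encl 0.5758 -0.2226 0.0389
scene bar 374 ((0.6405977606773376, -0.22020407021045685), (0.08230362087488174, 0.09889665991067886), 76.5834732055664)
side 0.94 0.153 52 [ 0.5742 -0.2236  0.1562] encl 0.5735 -0.2218 0.0121
side 0.94 0.136 189 [ 0.5734 -0.2292  0.1397] encl 0.5752 -0.2222 0.0273
side 0.94 0.125 246 [ 0.5695 -0.2379  0.1288] encl 0.5761 -0.2223 0.0397
side bar 319 ((0.631250262260437, -0.20128636062145233), (0.10175345093011856, 0.07492902874946594), 39.35020065307617)
```

View pics/d.png

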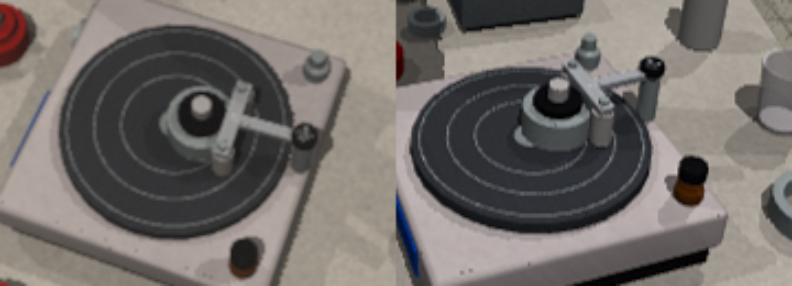

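Carrier measured at (0.576, -0.222), against the nest estimate of (0.576, -0.2225), so it is seated. For the lever, the pivot is about (0.597, 0.220) with box yaw 9.3°, and the knob is at (0.519, 0.256), 86 mm from the hinge, which matches the given 85 mm.

Request:
{"method": "play_rows", "body": {"moves": [[[0,0,0,0.049,0,-0.009,0],[0,0,0,0.049,0,-0.009,0],[0,0,0,0.049,0,-0.009,0],[0,0,0,0.049,0,-0.009,0],[0,0,0,0.049,0,-0.009,0],[0,0,0,0.049,0,-0.009,0],[0,0,0,0.049,0,-0.009,0],[0,0,0,0.025,0,-0.009,0],[0,0,0,0,0,0,0],[0,0,0,0,0,0,0]]]}}

```text
time_s: 8.6
tool_pos: [0.5301, 0.289, 0.2438]
tool_rot: [-90.9, -0.9, 89.7]
force: [-0.1, -0.6, 0.4]
grip_width: 0.0006
```

```bash
cat > lev.py <<'E'
from h import *
import sys
o=env.get_obs();print(o["time_s"],o["tool_pos"],o["tool_rot"],o["grip_width"])
for cn in sys.argv[2:]:
    c=cam(cn);im,d=vision.read_camera(cn);cv2.imwrite(f"pics/{sys.argv[1]}_{cn}.png",im[:,:,::-1]);P=cloud(d,c);x,y,z=np.moveaxis(P,-1,0)
    for r in vision.trace(cn,"lever_knob")[:3]:
        k=r["region"]&(d>0)&(z>.092)&(z<.133)&(abs(np.hypot(x-.5967,y-.2197)-.085)<.02)
        if k.sum()>8:
            q=P[k].mean(0);print(cn,round(r["score"],2),k.sum(),q.round(4),"lever",round(np.radians((np.degrees(np.arctan2(q[1]-.2197,q[0]-.5967))%360)-154.9),3),"rad")
E
python3 lev.py e scene side
```

```text
8.6 [0.53008375 0.28903468 0.24381375] [-90.93080366  -0.91266468  89.7026573 ] 0.0005796981734459102
scene 0.98 90 [0.5215 0.2536 0.1158] lever 0.014 rad
side 0.89 68 [0.5161 0.2499 0.1128] lever 0.079 rad
```

Request:
{"method": "play_rows", "body": {"moves": [[[0.016,0,0.016,0.02,0.02,0.006,0],[0,0,0,0,0.04,0,0],[0,0,0,0,0.04,0,0],[0,0,0,0,0.026,0,0],[0,0,0,0,0,0,0]]]}}

```text
time_s: 9.3
tool_pos: [0.5283, 0.3027, 0.1202]
tool_rot: [-90.5, -0.3, 89.0]
force: [0.7, 0.3, -0.2]
grip_width: 0.0006
```

Request:
{"method": "play_rows", "body": {"moves": [[[0,0,0,0,0.015,0.007,0],[0,0,0,0,0,0,0],[0,0,0,-0.01,0,0,0],[0,0,0,-0.01,0,0,0]]]}}

```text
time_s: 9.7
tool_pos: [0.5243, 0.2814, 0.111]
tool_rot: [-90.9, -0.5, 88.8]
force: [-0.0, 0.6, -0.4]
grip_width: 0.0003
```

Request:
{"method": "play_rows", "body": {"moves": [[[0,0,0,-0.01,0.005,0.004,0],[0,0,0,-0.01,0,0.004,0],[0,0,0,-0.01,0,0.002,0],[0,0,0,-0.01,0,0.002,0]]]}}

```text
time_s: 10.1
tool_pos: [0.5128, 0.246, 0.1098]
tool_rot: [-91.3, -1.4, 88.9]
force: [0.1, -0.9, 0.1]
grip_width: 0.0003
```

```bash
python3 lev.py f scene side
```

```text
10.1 [0.5127967  0.24601376 0.10984033] [-91.3364087   -1.37806448  88.89769935] 0.00029899573001208565
scene 0.75 19 [0.514  0.2173 0.0989] lever 0.466 rad
side 0.66 87 [0.5101 0.1993 0.1132] lever 0.67 rad
```

Request:
{"method": "play_rows", "body": {"moves": [[[0.016,0,0.02,-0.012,0.003,0,0],[0,0,0,-0.01,0,-0.001,0],[0,0,0,-0.01,0,-0.004,0],[0,0,0,-0.01,0,-0.005,0],[0,0,0,-0.01,0,-0.006,0]]]}}

```text
time_s: 10.8
tool_pos: [0.5252, 0.1989, 0.1059]
tool_rot: [-90.0, -0.6, 89.2]
force: [0.2, 0.4, -0.8]
grip_width: 0.0004
```

```bash
python3 lev.py g scene side
```

```text
10.8 [0.52524522 0.19885346 0.10587277] [-89.99017894  -0.58926438  89.20971938] 0.0003679913318682665
side 0.7 78 [0.5319 0.1563 0.1121] lever 1.212 rad
```

Request:
{"method": "play_rows", "body": {"moves": [[[0,0,0,-0.008,0,-0.007,0],[0,0,0,-0.006,0,-0.003,0],[0,0,0,-0.004,0,0,0]]]}}

```text
time_s: 11.3
tool_pos: [0.5362, 0.1835, 0.106]
tool_rot: [-90.1, -0.9, 89.2]
force: [-1.0, 14.1, -3.0]
grip_width: 0.0006
```

Firm contact at the end stop: 14 N, with the TCP about where I predicted for 1.2 rad. Next I back off, rise clear and check everything.

Request:
{"method": "play_rows", "body": {"moves": [[[0,0,0,0.01,0,0,0],[0,0,0,0.03,0,0,0],[0,0,0,0.03,0,0,0],[0,0,0,0,-0.045,0,0],[0,0,0,0,-0.045,0,0],[0,0,0,0.045,-0.02,0,0],[0,0,0,0.045,0,0,0],[0,0,0,0.045,0,0,0],[0,0,0,0,0,0,0],[0,0,0,0,0,0,0]]]}}

```text
time_s: 12.3
tool_pos: [0.5424, 0.391, 0.222]
tool_rot: [-90.2, -0.6, 88.9]
force: [1.0, -1.4, 0.5]
grip_width: 0.0004
```

```bash
python3 lev.py i scene side; python3 near.py j scene side
python3 - <<'E'
from h import *
for n in("scene","side"):
    c=cam(n);d0=np.load(n+"0.npy")
    _,d=vision.read_camera(n);P=cloud(d,c)
    for th in("plug","jar","weight","spare_ring"):
        for r in vision.trace(n,th)[:2]:
            m=r["region"]&(d>0);print(n,th,round(r["score"],2),np.round(np.median(P[m],0),3))
import cv2
a=cv2.imread("pics/j_scene.png")[90:340,170:440];cv2.imwrite("pics/jc.png",cv2.resize(a,None,fx=2.3,fy=2.3))
E
```

```text
12.3 [0.54235716 0.39097935 0.22204119] [-90.18648037  -0.59368974  88.89381911] 0.0003579803000022027
scene 0.84 88 [0.5368 0.1587 0.1149] lever 1.232 rad
side 0.8 85 [0.532  0.1572 0.1132] lever 1.206 rad
12.5 [0.5423 0.3894 0.2222] [-90.14946297  -0.62699164  88.74639177]
scene 0.75 0.153 59 [ 0.5771 -0.2222  0.1564] encl 0.5759 -0.2221 0.0115
scene 0.75 0.136 246 [ 0.5783 -0.2233  0.1398] encl 0.5768 -0.2217 0.0263
scene 0.75 0.125 219 [ 0.5724 -0.2327  0.1286] encl 0.5768 -0.2224 0.0386
scene bar 366 ((0.6383236646652222, -0.22116467356681824), (0.0837944895029068, 0.0989806279540062), 74.44383239746094)
side 0.91 0.153 45 [ 0.5738 -0.2255  0.1564] encl 0.5743 -0.2243 0.0113
side 0.91 0.136 185 [ 0.5738 -0.2297  0.1395] encl 0.5751 -0.2232 0.0266
side 0.91 0.125 234 [ 0.5695 -0.2396  0.1287] encl 0.5731 -0.2246 0.0371
side bar 317 ((0.6315990686416626, -0.20232683420181274), (0.10031218826770782, 0.07353019714355469), 39.060848236083984)
scene plug 0.64 [ 0.642 -0.087  0.102]
scene jar 0.64 [ 0.698 -0.325  0.122]
scene jar 0.25 [ 0.579 -0.233  0.134]
scene weight 0.75 [0.425 0.244 0.015]
scene spare_ring 0.73 [0.449 0.139 0.018]
scene spare_ring 0.56 [ 0.629 -0.202  0.147]
side plug 0.69 [ 0.637 -0.089  0.1  ]
side plug 0.64 [0.566 0.197 0.087]
side jar 0.83 [ 0.69  -0.331  0.112]
side weight 0.47 [0.416 0.237 0.016]
side spare_ring 0.75 [0.443 0.127 0.016]
```

View pics/jc.png

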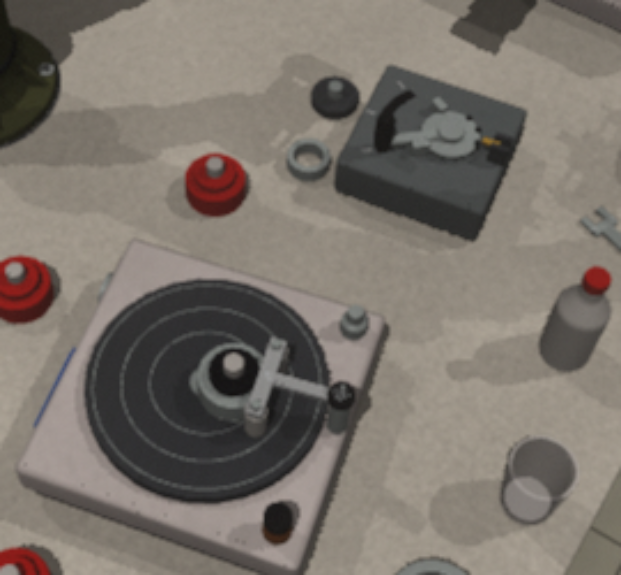

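The carrier sits against the yoke at crop (235,375). The lever knob is at the far end of its slot, at (383,135), and the bystanders are unmoved, so I'm handing in.

```bash
python3 -c "
from cell import env
print(env.sign_off())"
```

```text
the job is handed in; nothing more can be done
None
```

I seated the carrier against the yoke, pushed the lever to its second stop, and handed the job in at about 13 s of the 64 s allowed. The hand-in gives no verdict, so what follows is what I measured.

- **Carrier:** I slid it flat across the plate, cradled between the two fingertips, until it stopped against the rollers at about 15 N. It last measured about (0.576, -0.222) in the scene camera and (0.574, -0.224) in the side camera. My nest estimate is (0.576, -0.2225), so it is within about 3 mm of it. I did not see the roller contacts directly.
- **Lever:** I pushed it with the shut fingers past the first click to the end stop, where it took 14 N. After I backed off, the two cameras read about 1.23 and 1.21 rad. The side camera had read about 0.07 rad high at the start, so the true angle could be nearer 1.14 by that camera alone. The firm stop and the scene reading both point to 1.2.
- **Bystanders:** the plug, jar, weight and spare ring stayed within a few millimetres of their first readings where I had them. The first side-view detection of the ring was a wrong match, so for that one I relied on the scene camera.
- **Arm:** it was clear of everything when I handed in.

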